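# Gauge the bore of a bearing plate with a go / no-go plug gauge

## Robot

A 6-joint arm with a two-finger parallel gripper is mounted at the origin on a cart in front of the work surface, level with it; the furniture and walls round the work are solid. World frame = base frame: x ahead of the robot, y to its left, z up, the work surface at z = 0. Lengths are in m, angles in rad, forces in N, time in s.
With the tool pointing down it reaches from about 0.35 to 0.975 m from the base axis. Payload 4.9 kg.
Tool frame: the origin (TCP) lies midway between the tips of the shut fingers; the grasp point (between the pads) lies 19 mm behind it; z points along the fingers, y is the direction in which the jaws open and shut (so a half turn about z gives the same grasp; the last joint's range is limited). The gripper opens to 85 mm and grips with 20 to 120 N. Pads are 22 mm wide; open, the fingers measure 114 mm over their backs; the gripper's body (76 mm by 85 mm) begins 54 mm behind the grasp point. The pads swing forward as they close: fully open they stand 13 mm farther back than shut.
Start: joints at [1.034, 0.053, 1.613, -0, 1.476, -0.119], TCP at [0.254, 0.571, 0.231] pointing down, gripper open.
Joint ranges: [-3.01, 3.01], [-1.01, 2.22], [0.06, 2.58], [-1.02, 4.17], [0.09, 2.62], [-3.14, 3.14]. Speed limits (rad/s): [2.57, 2.57, 3.14, 3.14, 3.14, 3.14].

## Interface

Orientations are given as a unit quaternion [w, x, y, z].
In Python, from plant import state, grab_frame, camera_info, job_done, cut_out gives the robot as it stands.
- The arm moves only by the tool step_arm, never from a script. Its argument "moves" is a list of rows, each a list of 7 numbers: the shift along the tool's x, y, z in m, then the turn, a rotation vector about the tool's x, y, z in rad, then the finger opening in m, from 0 to 0.0854. A call has 1 to 8 rows; each row shifts and turns the commanded pose from where the row before left it, along the tool's axes as they then stand; what a row does not reach is not made up. A row lasts 1/10 s, in which the tool goes at most 50 mm and 8.59 degrees, less where a joint would pass 70% of its speed; a pose out of reach is approached as far as the arm can. A call is refused whole if a number of a shift passes 0.05 or a number of a turn 0.15, either way. A call with a gripper value outside its range is refused whole. The fingers move at their own pace and stop on an object; the grip force is fixed at half the most. Time passes only in rows, so rows that do not move let the fingers close. It gives the time, the measured TCP pose, the force and the opening at its end, in the units of the state.
- state(): the state, without advancing time (a new reading comes with each control period).
- grab_frame(name): name is "side" or "top"; returns (picture, depth): 480x640x3 uint8, red, green, blue; 480x640 float32, m along the optical axis (not along the pixel's ray), 0 where there is no reading.
- camera_info(name): a dict with "intrinsics" (3x3 intrinsics, pixels), "world_from_camera" (4x4, takes a point from camera to world coordinates). Camera axes: x right, y down, z forward; pixel columns grow to the right and rows downward; lengths in m; the calibration is good to about 2 mm. A picture is of the moment at which its call begins. camera_info takes no time and is no camera call.
- job_done(): hands the job in, once; it reports no verdict.
Trained networks look in the newest picture that a camera, given by its name, has taken for a name from the list of things; names that differ only in an ending like _2 or _b are one class to them, and where a whole thing is asked for, a point or a joint stands for the part that bears it (a point fixed in the world has none). Each returns a list of dicts, best first, with "conf" (0 to 1); they miss things now and then, are a little off and sometimes report something else, mostly with a low value. They report only what shows in the picture. A call takes as long as a camera call. They do not tell look-alikes from the thing itself.
- cut_out(camera, query): "mask" (480x640 bool, what is visible of it) and "point" ([column, row] in pixels, amid what is visible of it).
The state is a dict: "time": time; "joint_pos": joint angles; "joint_vel": joint speeds; "joint_efforts": joint torques, N m; "tool_pos": TCP position; "tool_rot": TCP orientation; "contact_force": force on the tool from outside, world axes, zero at the start; "ft_torque": the same for the moment, N m; "gripper_width": opening from 0.0 (shut) to 1.0 (fully open).
Only numpy, scipy, OpenCV 4.12 (cv2) and the standard library are available. Lean on these libraries where they do the work, as an engineer would, in place of code of your own. Each camera call takes 0.05 s, during which the arm holds its last target.

## Task

Check the bore of the brass bearing plate held in the small vice with the double-ended plug gauge. Push the long, thin go end in until its collar is home against the plate, draw it out, then press the short, thick no-go end squarely and gently into the mouth of the same bore, keep it pressed for a moment and see that it goes no further than its tapered nose. Never force the gauge, leave the other things alone, and lay the gauge back in its wooden cradle.

Things in the scene. Friction and masses are not known exactly. Their poses are not given: they have to be found in the camera images.
- gauge: Double-ended plug gauge, 126 mm long, 130 to 240 g, lying level in the cradle. Origin: centre of its handle, on its axis; x runs along the axis toward the go end. Handle: grey octagonal bar, 72 mm long, 18 mm across flats, two flats upright as it lies: grip across those, between the saddles. At each end of it a steel collar 30 mm across, 5 mm thick (outer faces at x = +41 and -41 mm).
- go_tip (a point): Centre of the flat tip of the go end, 71 mm from the gauge's centre. Go end: plain steel cylinder 20 mm across, 30 mm long from its collar, the last 2 mm tapering to an 18 mm flat tip.
- nogo_tip (a point): Centre of the flat tip of the no-go end, 55 mm from the gauge's centre. No-go end: steel cylinder 24 mm across, only 14 mm long, its last 4.5 mm a 45 degree taper down to a 15 mm flat tip.
- vise: Small dark steel vice fixed to the bench, 124 x 72 mm in plan; origin at the centre of its underside, z up, x along the clamping direction (roughly the robot's left-right), y along the jaws. Jaws 72 mm long, tops 37 mm above the bench, outer sides at x = +28 and -28 mm. Contact of the gauge with plate or vice must stay under 25 N; 3 to 10 N is plenty.
- vise_mid (a point): Point of the vice at x = y = 0, 60 mm above the bench, axes as the vice. Round it stands the brass plate, held firmly, square to the vice: 16 mm thick (faces at x = +8, -8 mm), 52 mm wide along y, top edge 82 mm above the bench. How far it is shifted along the jaws is not measured: its middle lies anywhere from y = -10 to +10 mm, to be found by touch (say, at a side edge) or sight.
- vise_face (a point): Point at x = +8 mm, y = 0 of the vice, 60 mm up, in one face of the plate. The plate's through bore, 21 mm in diameter with a 1 mm chamfer, runs along x, in the middle of the plate's width, 60 mm above the bench; gauge it from either side. With the go end home the gauge's centre is 49 mm from the vice's x = 0; with the no-go nose stopped in the mouth (about 4 mm deep), 59 mm.
- cradle_seat (a point): Where the gauge's centre lies when seated in the wooden cradle, 43 mm above the bench; x along the gauge. The cradle is fixed: foot 110 x 60 x 10 mm, two saddles 9 mm thick at x = +30, -30 mm, tops 50 mm above the bench, notches flaring upward (25 mm wide at axis height). The gauge's collars stand just outside the saddles with 1.5 mm end play; it may lie either way round.
- borax_dish: White porcelain dish, 72 mm across, 18 mm high; origin under its centre. A bystander: leave alone.
- solder_tin: Round tin, 57 mm across, 28 mm high; origin under its centre. A bystander: leave alone.
- wax_spool: Small spool of wire, 44 mm across, 34 mm high; origin under its centre. A bystander: leave alone.
- needle_file_0: Needle file, 173 mm long, 8 mm thick, lying on the bench; origin under its middle. A bystander: leave alone.
There are look-alikes about, which are no part of the job. What is shaped like the gauge but green is not meant. There is more than one size of the part that bears cradle_seat; the job needs the larger.

How it is judged:
By the outcome, as a careful person would: the job done as asked, in the order asked, and still so for the second after the job is handed in, with the robot touching nothing.
It also fails if it takes over 72 s, if anything falls off the work surface, if the arm or the gripper's body presses on something with over 40 N, if the wrist force passes 120 N, or if a joint passes its speed limit or range.

## Working session

There is one attempt and no reset: what is moved stays moved. The work goes in short steps, Python scripts to look and compute and a tool call to move; the robot and the scene stay as the last step left them, time stands still between calls to the robot, and variables do not carry over. Pictures are saved under pics/ and viewed, and the job is handed in when it is done.

Besides the shell and the picture viewer there is one more tool, called after "Emit:" as name(argument=value, ...) on one line, values as JSON. step_arm: Moves the arm, as the interface text tells. Its arguments: {"type":"object","properties":{"moves":{"type":"array"}},"required":["moves"]}

```bash
ls; mkdir -p pics
python3 - <<'E'
from plant import *
import cv2,numpy as np
s=state();print(s)
for n in("side","top"):
    p,d=grab_frame(n);cv2.imwrite(f"pics/{n}0.png",p[:,:,::-1]);np.save(f"pics/{n}0.npy",d)
    c=camera_info(n);print(n,np.round(c["intrinsics"],1).tolist(),np.round(c["world_from_camera"],4).tolist())
E
```

```text
pics
{'time': 0.0, 'joint_pos': array([ 1.03398463e+00,  5.33493833e-02,  1.61427553e+00,  1.19973717e-05,
        1.47601159e+00, -1.18976116e-01]), 'joint_vel': array([ 0.00069275,  0.00109418,  0.00140059,  0.0012559 , -0.00019488,
        0.00176703]), 'joint_efforts': array([ 1.66406617e-04, -3.93711913e+01, -3.70162332e+01, -1.29897562e-04,
        7.08896274e-03,  1.45495818e-06]), 'tool_pos': array([0.25327918, 0.57070371, 0.23007869]), 'tool_rot': array([-3.34763266e-04,  2.07401796e-01,  9.78255309e-01, -9.65554877e-04]), 'contact_force': array([-0.68942362,  0.09728203, -0.25421279]), 'ft_torque': array([ 0.00755337,  0.0128702 , -0.00379754]), 'gripper_width': 0.9925148269003495}
side [[496.4, 0.0, 308.7], [0.0, 496.4, 238.7], [0.0, 0.0, 1.0]] [[-0.7874, -0.2598, 0.559, -0.0264], [-0.6164, 0.3296, -0.7151, 0.7957], [0.0016, -0.9077, -0.4197, 0.488], [0.0, 0.0, 0.0, 1.0]]
top [[597.7, 0.0, 320.5], [0.0, 597.7, 250.3], [0.0, 0.0, 1.0]] [[-0.0063, -0.9879, 0.1547, 0.3052], [-0.9999, 0.0041, -0.0149, 0.0861], [0.0141, -0.1548, -0.9878, 1.492], [0.0, 0.0, 0.0, 1.0]]
```

View pics/side0.png

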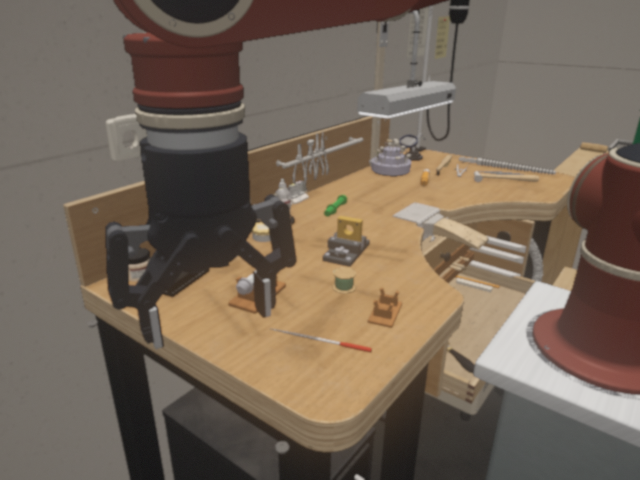

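View pics/top0.png

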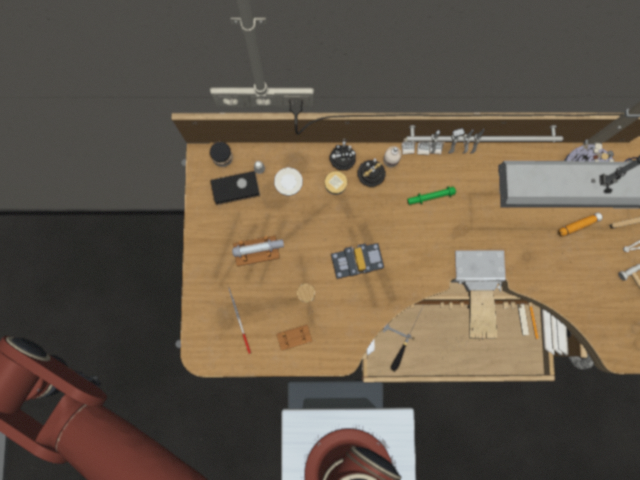

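The top view shows the grey gauge in the larger cradle at (258,248), a smaller empty cradle at (295,337), and a green look-alike at (432,195). The vice and brass plate are at (358,260). The grey gauge in the larger cradle fits the description, so I'll enlarge and measure it.

```bash
cat > h.py <<'E'
import numpy as np,cv2
from plant import *
def pts(n,d,mask=None):
    c=camera_info(n);K=c["intrinsics"];T=c["world_from_camera"]
    v,u=np.nonzero((d>0) if mask is None else (mask&(d>0)))
    z=d[v,u];P=np.stack([(u-K[0][2])/K[0][0]*z,(v-K[1][2])/K[1][1]*z,z],1)
    return P@np.array(T)[:3,:3].T+np.array(T)[:3,3],u,v
def proj(n,p):
    c=camera_info(n);K=np.array(c["intrinsics"]);T=np.linalg.inv(np.array(c["world_from_camera"]))
    q=T[:3,:3]@np.array(p)+T[:3,3];q=K@q;return q[:2]/q[2]
E
python3 - <<'E'
from h import *
p,d=grab_frame("top");np.save("pics/top1.npy",d)
for q in("gauge","vise","cradle_seat","go_tip","nogo_tip","vise_mid"):
    for r in cut_out("top",q)[:3]:
        P,u,v=pts("top",d,r["mask"])
        print(q,round(r["conf"],2),r["point"],r["mask"].sum(),"med",np.median(P,0).round(4) if len(P) else None, "zmax",P[:,2].max().round(4) if len(P) else None, cv2.minAreaRect((P[:,:2]*1000).astype(np.float32)) if len(P)>3 else None)
a=cv2.resize(p[215:290,220:395,::-1],None,fx=4.5,fy=4.5,interpolation=cv2.INTER_CUBIC);cv2.imwrite("pics/crop1.png",a)
s=cv2.imread("pics/side0.png");cv2.imwrite("pics/crop2.png",cv2.resize(s[195:345,210:410],None,fx=4,fy=4,interpolation=cv2.INTER_CUBIC))
E
```

```text
gauge 0.63 [430.5, 197.7] 425 med [ 0.6753 -0.2143  0.0229] zmax 0.0366 ((676.7633666992188, -219.4385223388672), (32.07869338989258, 129.2823944091797), 12.991562843322754)
gauge 0.59 [256.6, 248.8] 448 med [0.5387 0.2171 0.0513] zmax 0.0631 ((539.48486328125, 220.90260314941406), (33.61482620239258, 131.4373016357422), 14.993285179138184)
vise 0.89 [358.3, 262.7] 1381 med [ 0.5074 -0.0242  0.0273] zmax 0.0915 ((513.0684814453125, -27.92810821533203), (76.86021423339844, 126.426513671875), 13.751550674438477)
cradle_seat 0.86 [257.0, 255.4] 666 med [0.5262 0.2287 0.011 ] zmax 0.0587 ((539.3065185546875, 227.31617736816406), (64.58029174804688, 110.28887939453125), 10.181280136108398)
cradle_seat 0.69 [293.1, 337.1] 586 med [0.3202 0.1304 0.0083] zmax 0.0421 ((321.2514343261719, 131.28407287597656), (44.13953399658203, 80.90512084960938), 16.631397247314453)
cradle_seat 0.17 [256.8, 248.0] 410 med [0.5385 0.2173 0.0515] zmax 0.0631 ((538.93701171875, 218.2102508544922), (26.548601150512695, 125.10594177246094), 10.693299293518066)
go_tip 0.77 [256.8, 247.0] 431 med [0.5377 0.2198 0.0
[... 301 characters left out ...]
0.55 [357.1, 261.7] 1308 med [ 0.5064 -0.0219  0.0289] zmax 0.0915 ((510.320556640625, -26.486862182617188), (71.83238983154297, 123.53621673583984), 12.862298011779785)
nogo_tip 0.98 [431.3, 198.7] 399 med [ 0.6747 -0.2181  0.0232] zmax 0.0366 ((675.5903930664062, -217.96376037597656), (26.512765884399414, 125.40083312988281), 12.771883010864258)
nogo_tip 0.66 [251.4, 250.6] 473 med [0.5387 0.224  0.051 ] zmax 0.0631 ((540.8036499023438, 222.9106903076172), (37.3164176940918, 133.9298858642578), 9.224823951721191)
vise_mid 0.62 [356.5, 262.5] 1357 med [ 0.5075 -0.0224  0.0278] zmax 0.0915 ((510.62335205078125, -28.534828186035156), (72.24542236328125, 126.5659408569336), 12.067866325378418)
```

View pics/crop1.png

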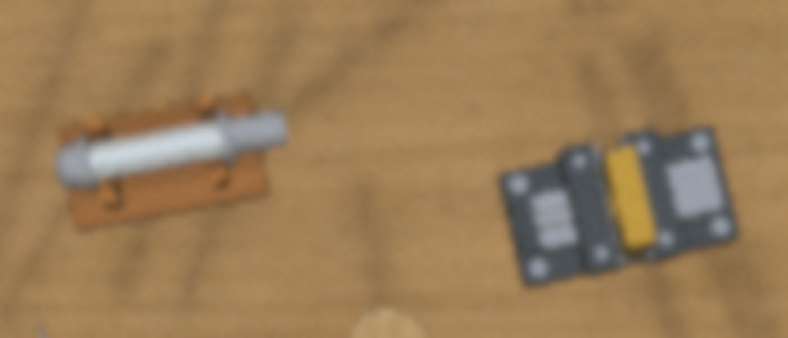

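View pics/crop2.png

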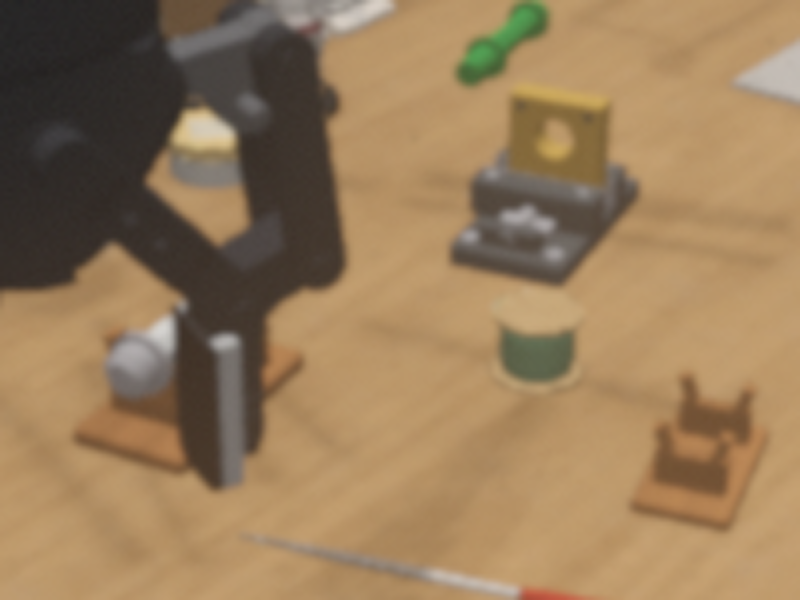

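The gauge is confirmed: it is grey, in the larger cradle, with the go end to the right in the picture, toward the vice. Next I'll fit its pose precisely.

```bash
cat >> h.py <<'E'
def ray(n,u,v,z):
    c=camera_info(n);K=np.array(c["intrinsics"]);T=np.array(c["world_from_camera"])
    r=T[:3,:3]@np.linalg.solve(K,np.stack([u,v,np.ones_like(u)]));o=T[:3,3]
    return (o[:,None]+r*((z-o[2])/r[2])).T
def line(P,w=None):
    w=np.ones(len(P)) if w is None else w
    c=np.average(P,axis=0,weights=w);u,s,vt=np.linalg.svd((P-c)*np.sqrt(w)[:,None],full_matrices=False)
    return c,vt[0]
E
python3 - <<'E'
from h import *
p=cv2.imread("pics/top0.png");d=np.load("pics/top1.npy")
hsv=cv2.cvtColor(p,cv2.COLOR_BGR2HSV)
# gauge: low saturation
box=np.zeros((480,640),bool);box[225:275,225:292]=1
m=box&(hsv[:,:,1]<75)&(hsv[:,:,2]>100)
n,l,st,ce=cv2.connectedComponentsWithStats(m.astype(np.uint8));i=1+np.argmax(st[1:,4]);m=l==i
v,u=np.nonzero(m);print(st[i])
P=ray("top",u.astype(float),v.astype(float),np.float64(0.046))[:,:2]
c,dr=line(P);dr*=-np.sign(dr[1]);nn=np.array([-dr[1],dr[0]])
t=(P-c)@dr;s=(P-c)@nn
print("c",c,"dir",dr,np.degrees(np.arctan2(dr[1],dr[0])),t.min(),t.max())
for a in np.arange(-.066,.074,.0095):
    k=(t>a)&(t<=a+.0095); 
    if k.sum(): print(round(a,3),k.sum(),s[k].min().round(4),s[k].max().round(4),np.median(s[k]).round(4))
# brass
b=np.zeros((480,640),bool);b[235:285,325:390]=1
m=b&(hsv[:,:,1]>140)&(d<1.44)&(d>0)
m2=b&(d>0)
PP,u,v=pts("top",d,b);k=PP[:,2]>.07
print("depth plate n",k.sum(),np.median(PP[k,2]),cv2.minAreaRect((PP[k,:2]*1000).astype(np.float32)))
k=(PP[:,2]>.033-.01)&(PP[:,2]<.05);print("jaws",k.sum(),np.median(PP[k],0),cv2.minAreaRect((PP[k,:2]*1000).astype(np.float32)))
for r in range(240,282,3): print(r,[tuple(p[r,c][::-1].tolist()) for c in range(352,374,2)])
E
```

```text
[232 239  52  18 479]
c [0.5397328  0.21964283] dir [ 0.18242211 -0.98322031] -79.48912737773273 -0.06251779231129255 0.0650923748704858
-0.066 19 -0.0111 0.0093 -0.0005
-0.056 41 -0.0125 0.0128 0.0002
-0.047 42 -0.0134 0.0144 0.0
-0.038 38 -0.0113 0.0121 0.0001
-0.028 35 -0.0106 0.0107 0.0
-0.018 32 -0.01 0.0104 0.0004
-0.009 33 -0.0105 0.01 -0.0003
0.001 36 -0.0108 0.0106 -0.0003
0.01 34 -0.0102 0.0108 0.0003
0.02 38 -0.012 0.0114 0.0001
0.029 39 -0.0129 0.0129 -0.0002
0.039 34 -0.0107 0.0102 -0.0003
0.048 33 -0.0097 0.0108 0.0006
0.058 25 -0.0101 0.0099 -0.0004
depth plate n 162 0.08218649612458295 ((505.83294677734375, -28.283565521240234), (51.90677261352539, 17.106287002563477), 12.460594177246094)
jaws 624 [ 0.50727688 -0.01522684  0.03529955] ((510.3214111328125, -25.771575927734375), (72.15249633789062, 117.23638153076172), 12.862298965454102)
240 [(149, 118, 79), (149, 118, 78), (152, 120, 78), (158, 124, 82), (162, 128, 84), (155, 124, 81), (145, 116, 77), (142, 114, 78), (143, 114, 77), (142, 112, 75), (146, 116, 77)]
243 [(153, 122, 82), (151, 119, 79), (146, 115, 76), (
[... 1512 characters left out ...]
)]
270 [(105, 111, 119), (116, 122, 130), (84, 87, 89), (89, 78, 61), (102, 83, 42), (96, 80, 48), (91, 86, 78), (80, 85, 88), (84, 88, 94), (78, 79, 79), (90, 81, 73)]
273 [(84, 89, 94), (87, 92, 96), (83, 84, 85), (101, 95, 91), (107, 90, 71), (111, 92, 70), (111, 94, 73), (112, 92, 67), (138, 110, 75), (153, 121, 79), (160, 125, 82)]
276 [(125, 102, 74), (140, 112, 76), (149, 117, 80), (156, 124, 82), (156, 124, 82), (149, 118, 78), (141, 111, 75), (140, 109, 72), (148, 117, 78), (157, 123, 80), (159, 126, 81)]
279 [(160, 126, 82), (158, 125, 82), (159, 126, 83), (157, 124, 82), (153, 121, 81), (149, 118, 78), (142, 112, 76), (137, 107, 71), (139, 109, 72), (149, 116, 75), (157, 122, 80)]
```

Emit:
step_arm(moves=[[0,0,0,0,0,0.1385,0.06],[0,0,0,0,0,0.1385,0.06],[0,0,0,0,0,0.1385,0.06],[0,0,0,0,0,0.1385,0.06],[0,0,0,0,0,0.1385,0.06],[0,0,0,0,0,0.1385,0.06],[0,0,0,0,0,0.1385,0.06],[0,0,0,0,0,0,0.06]])

```text
time: 1.25
tool_pos: [0.2536, 0.5713, 0.2314]
tool_rot: [-0.0, 0.639, 0.769, 0.0]
contact_force: [-0.1, -0.2, -0.8]
gripper_width: 0.704
```

```bash
cat >> h.py <<'E'
from scipy.spatial.transform import Rotation as R
def tp():
    s=state();q=s["tool_rot"];return np.array(s["tool_pos"]),R.from_quat([q[1],q[2],q[3],q[0]]),s
def rep(target=None,yaw_y=None):
    p,r,s=tp();M=r.as_matrix();print("t",round(s["time"],2),"pos",p.round(4),"F",np.round(s["contact_force"],1),"w",round(s["gripper_width"]*85.4,1),"yawY",np.degrees(np.arctan2(M[1,1],M[0,1])).round(2),"tilt",M[:2,2].round(4),"j6",s["joint_pos"][5].round(2))
    if target is not None: print("tool delta mm",(M.T@(np.array(target)-p)*1000).round(1))
    if yaw_y is not None: print("turn z",np.round(-(np.radians(yaw_y)-np.arctan2(M[1,1],M[0,1])),4))
E
python3 -c "
from h import *
rep([.538,.2255,.13],10.5)"
```

```text
t 1.25 pos [0.2536 0.5713 0.2314] F [-0.1 -0.2 -0.8] w 60.1 yawY 10.53 tilt [0.     0.0001] j6 0.85
tool delta mm [-391.9  216.5  101.3]
turn z 0.0006
```

Emit:
step_arm(moves=[[-0.0392,0.0217,0.008,0,0,0,0.06],[-0.0392,0.0217,0.008,0,0,0,0.06],[-0.0392,0.0217,0.008,0,0,0,0.06],[-0.0392,0.0217,0.008,0,0,0,0.06],[-0.0392,0.0217,0.008,0,0,0,0.06],[-0.0392,0.0217,0.008,0,0,0,0.06],[-0.0392,0.0217,0.008,0,0,0,0.06],[-0.0392,0.0217,0.008,0,0,0,0.06]])

```text
time: 2.05
tool_pos: [0.4825, 0.293, 0.1673]
tool_rot: [0.0, 0.638, 0.77, 0.0]
contact_force: [-0.1, 0.6, 0.5]
gripper_width: 0.702
```

Emit:
step_arm(moves=[[-0.0392,0.0217,0.008,0,0,0,0.06],[-0.0392,0.0217,0.008,0,0,0,0.06],[0,0,0,0,0,0,0.06],[0,0,0,0,0,0,0.06]])

```text
time: 2.45
tool_pos: [0.5387, 0.2246, 0.151]
tool_rot: [-0.0, 0.639, 0.769, -0.0]
contact_force: [0.4, -0.4, -0.6]
gripper_width: 0.701
```

```bash
python3 -c "
from h import *
rep([.538,.2255,.10],10.5)
p,d=grab_frame('side');cv2.imwrite('pics/s1.png',cv2.resize(p[120:360,160:480,::-1],None,fx=2.4,fy=2.4,interpolation=cv2.INTER_CUBIC))
p,d=grab_frame('top');cv2.imwrite('pics/t1.png',cv2.resize(p[180:340,200:400,::-1],None,fx=4,fy=4,interpolation=cv2.INTER_CUBIC))"
```

```text
t 2.45 pos [0.5387 0.2246 0.151 ] F [ 0.4 -0.4 -0.6] w 59.8 yawY 10.51 tilt [-0.0009  0.0002] j6 0.08
tool delta mm [ 1.  -0.5 51. ]
turn z 0.0002
```

View pics/s1.png

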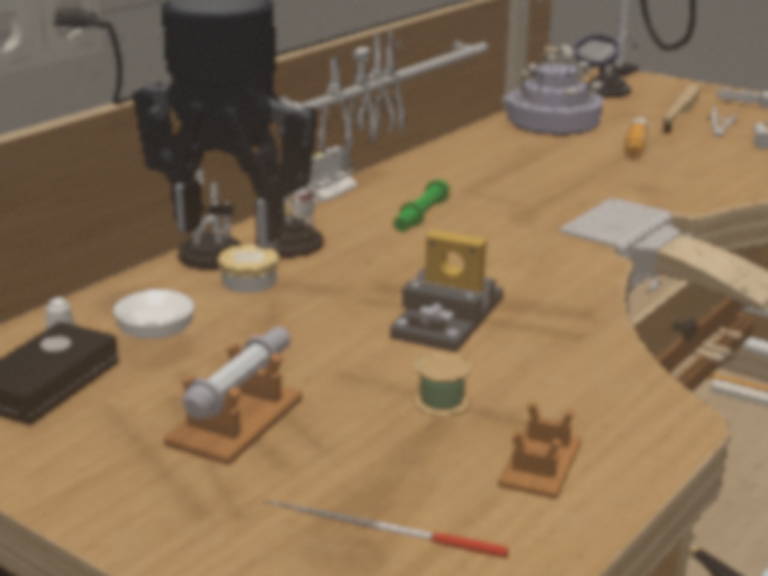

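View pics/t1.png

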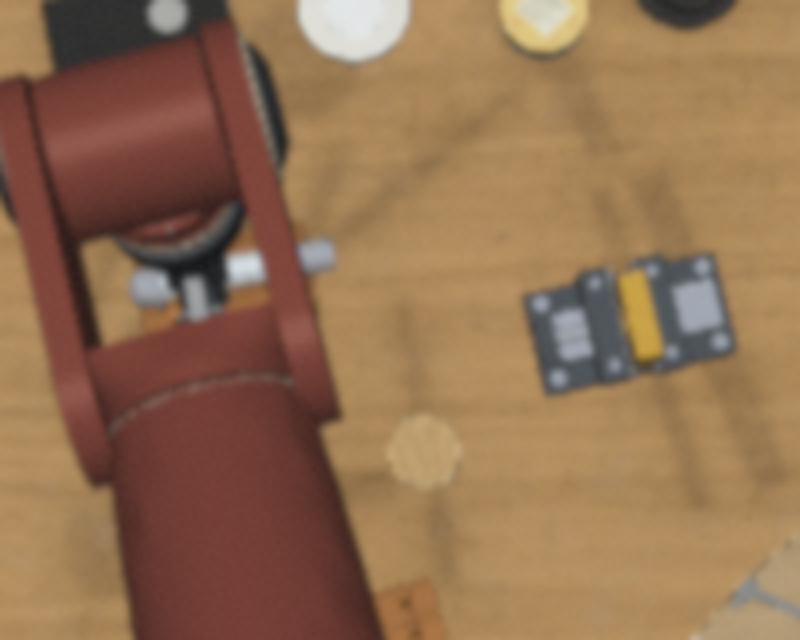

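The gripper is above the gauge and aligned with it in both views, at about side crop (235,370) and top crop (215,270). I'll descend and check part-way.

Emit:
step_arm(moves=[[0.001,-0.0005,0.04,0,0,0,0.06],[0,0,0.03,0,0,0,0.06],[0,0,0.02,0,0,0,0.06],[0,0,0,0,0,0,0.06]])

```text
time: 2.95
tool_pos: [0.5343, 0.2269, 0.0579]
tool_rot: [-0.002, 0.638, 0.77, -0.003]
contact_force: [0.3, 0.7, -0.3]
gripper_width: 0.701
```

```bash
python3 -c "
from h import *
rep([.538,.2255,.024],10.5)
p,d=grab_frame('side');cv2.imwrite('pics/s2.png',cv2.resize(p[200:340,200:320,::-1],None,fx=4.2,fy=4.2,interpolation=cv2.INTER_CUBIC))
g=np.array([.538,.2255,.043])
print(proj('side',g),proj('side',g+.071*np.array([.182,-.983,0])),proj('side',g-.055*np.array([.182,-.983,0])))
"
```

```text
t 2.95 pos [0.5343 0.2269 0.0579] F [ 0.3  0.7 -0.3] w 59.9 yawY 10.69 tilt [-0.0066 -0.0017] j6 0.09
tool delta mm [-2.1  3.6 33.8]
turn z 0.0034
[257.63327786 276.45707279] [277.50981634 260.69460875] [240.43273578 290.09742199]
```

View pics/s2.png

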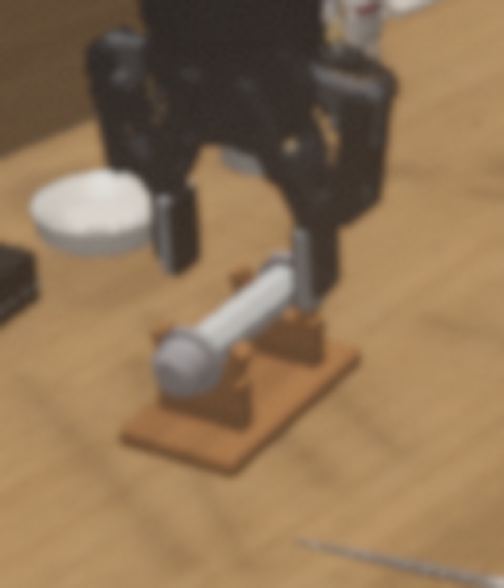

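Emit:
step_arm(moves=[[0,0,0,0,0,0,0.06]])

```text
time: 3.1
tool_pos: [0.5384, 0.2274, 0.063]
tool_rot: [0.001, 0.639, 0.769, 0.001]
contact_force: [-0.6, 0.0, 0.2]
gripper_width: 0.702
```

```bash
python3 -c "
from h import *
rep([.538,.2255,.024],10.5)
p,d=grab_frame('side')
for r in cut_out('side','gauge')[:3]:
    P,u,v=pts('side',d,r['mask']);print(r['conf'],r['point'],len(P))
    if len(P)<20 or np.median(P[:,1])<0: continue
    k=(P[:,2]>.035)&(P[:,2]<.075);P=P[k]
    g=np.array([.538,.2255]);dr=np.array([.182,-.983]);nn=np.array([.983,.182])
    t=(P[:,:2]-g)@dr;s=(P[:,:2]-g)@nn
    for a in np.arange(-.07,.08,.01):
        k=(t>a)&(t<=a+.01)
        if k.sum(): print(round(a,3),k.sum(),'s',np.percentile(s[k],[2,50,98]).round(4),'z',np.percentile(P[k,2],[2,50,98]).round(4))
"
```

```text
t 3.1 pos [0.5384 0.2274 0.063 ] F [-0.6  0.   0.2] w 59.9 yawY 10.61 tilt [0.0024 0.0007] j6 0.09
tool delta mm [-1.8 -0.9 39. ]
turn z 0.002
0.8 [247.8, 279.0] 476
-0.06 99 s [-0.0095 -0.0012  0.0095] z [0.0379 0.0477 0.0551]
-0.05 79 s [-0.0128 -0.0061  0.0096] z [0.0382 0.0532 0.0592]
-0.04 26 s [-0.0129 -0.0072  0.018 ] z [0.041  0.053  0.0588]
-0.03 32 s [-0.0078 -0.0032  0.0047] z [0.0447 0.0514 0.0545]
-0.02 36 s [-0.0347 -0.0047  0.0048] z [0.0463 0.0521 0.0739]
-0.01 37 s [-0.0085 -0.0044  0.0034] z [0.0411 0.0516 0.0546]
0.0 32 s [-0.0084 -0.0048  0.0055] z [0.0415 0.0507 0.0538]
0.01 40 s [-0.0086 -0.0047  0.0048] z [0.0405 0.0506 0.054 ]
0.02 34 s [-0.0083 -0.0019  0.0186] z [0.0398 0.0469 0.0539]
0.03 27 s [-0.0042  0.0084  0.0159] z [0.0358 0.0529 0.0583]
0.06 6 s [-0.0079 -0.0075 -0.0062] z [0.0434 0.0446 0.0493]
0.07 1 s [-0.006 -0.006 -0.006] z [0.0462 0.0462 0.0462]
0.57 [336.2, 203.5] 244
0.22 [341.9, 278.8] 499
0.07 1 s [-0.1359 -0.1359 -0.1359] z [0.0359 0.0359 0.0359]
0.08 30 s [-0.1439 -0.129  -0.1143] z [0.0351 0.036  0.0376]
```

Emit:
step_arm(moves=[[0,0,0.015,0,0,0,0.06],[0,0,0.012,0,0,0,0.06],[0,0,0.008,0,0,0,0.06],[0,0,0,0,0,0,0.06],[0,0,0,0,0,0,0.06],[0,0,0,0,0,0,0.06]])

```text
time: 3.8
tool_pos: [0.5382, 0.2263, 0.0266]
tool_rot: [0.0, 0.639, 0.769, 0.0]
contact_force: [0.2, -0.4, 0.8]
gripper_width: 0.705
```

```bash
python3 -c "
from h import *
rep([.538,.2255,.024],10.5)"
```

```text
t 3.8 pos [0.5382 0.2263 0.0266] F [ 0.2 -0.4  0.8] w 60.2 yawY 10.51 tilt [0.0006 0.0002] j6 0.09
tool delta mm [-0.8 -0.3  2.6]
turn z 0.0001
```

Emit:
step_arm(moves=[[0,0,0.002,0,0,0,0.06],[0,0,0,0,0,0,0.03],[0,0,0,0,0,0,0.0],[0,0,0,0,0,0,0.0],[0,0,0,0,0,0,0.0],[0,0,0,0,0,0,0.0],[0,0,0,0,0,0,0.0]])

```text
time: 4.5
tool_pos: [0.538, 0.2264, 0.0247]
tool_rot: [0.0, 0.639, 0.769, 0.0]
contact_force: [-0.1, 0.6, 2.9]
gripper_width: 0.198
```

```bash
python3 -c "
from h import *
rep([.538,.2255,.024],10.5)"
```

```text
t 4.5 pos [0.538  0.2264 0.0247] F [-0.1  0.6  2.9] w 16.9 yawY 10.51 tilt [0.0005 0.0001] j6 0.09
tool delta mm [-0.8 -0.2  0.7]
turn z 0.0003
```

Emit:
step_arm(moves=[[0,0,-0.005,0,0,0,0],[0,0,-0.015,0,0,0,0],[0,0,-0.03,0,0,0,0],[0,0,-0.03,0,0,0,0],[0,0,0,0,0,0,0],[0,0,0,0,0,0,0]])

```text
time: 5.1
tool_pos: [0.5383, 0.2264, 0.1055]
tool_rot: [0.001, 0.639, 0.769, 0.001]
contact_force: [0.1, 0.2, -2.1]
gripper_width: 0.198
```

```bash
cat > fit.py <<'E'
from h import *
from scipy.optimize import minimize
def box_mask(n,cx,cy,yaw,hx,hy,z0,z1,S=4):
    ex=np.array([np.cos(yaw),np.sin(yaw),0]);ey=np.array([-np.sin(yaw),np.cos(yaw),0])
    q=np.array([proj(n,np.array([cx,cy,0])+a*hx*ex+b*hy*ey+np.array([0,0,z])) for a in(-1,1) for b in(-1,1) for z in(z0,z1)])
    return q
def soft(n,q):
    h=cv2.convexHull(((q+0.5)*8*16).astype(np.int32)) # supersample 8
    return h
def render(q,x0,y0,w,h):
    im=np.zeros((h*8,w*8),np.uint8)
    hull=cv2.convexHull(((q-[x0,y0]+0.5)*8).astype(np.float32))
    cv2.fillConvexPoly(im,np.round(hull*16).astype(np.int32),255,shift=4)
    return cv2.GaussianBlur(cv2.resize(im,(w,h),interpolation=cv2.INTER_AREA).astype(float)/255,(0,0),0.8)
E
python3 - <<'E'
from fit import *
rep()
p=cv2.imread("pics/top0.png").astype(float)
x0,y0,w,h=345,242,32,34
c=p[y0:y0+h,x0:x0+w]
# top-face brightness: saturation chroma R-B, R bright
I=np.clip((c[:,:,2]-c[:,:,0])/122,0,1.1)
vise=np.ones_like(I)
# ignore wood pixels : weight by predicted neighbourhood
def cost(a):
    q=box_mask("top",a[0],a[1],a[2],.008,.026,.082,.082)
    m=render(q,x0,y0,w,h)
    big=cv2.dilate((m>.02).astype(np.uint8),np.ones((3,3)))
    # the +y/-x faces seen below top are excluded via full-box mask
    full=render(box_mask("top",a[0],a[1],a[2],.008,.026,.040,.082),x0,y0,w,h)
    wt=big*(1-np.clip((full>.3)&(m<.5),0,1)*.8)
    return (wt*(I-m)**2).sum()
best=None
for yaw in np.radians([100,103,106]):
    r=minimize(cost,[.506,-.028,yaw],method="Nelder-Mead",options=dict(initial_simplex=[[.506,-.028,yaw],[.510,-.028,yaw],[.506,-.024,yaw],[.506,-.028,yaw+.05]],xatol=1e-5,fatol=1e-4))
    print(r.x,np.degrees(r.x[2]),r.fun)
E
```

```text
t 5.1 pos [0.5383 0.2264 0.1055] F [ 0.1  0.2 -2.1] w 16.9 yawY 10.51 tilt [0.0021 0.0006] j6 0.09
[ 0.50648063 -0.02775822  1.78831127] 102.4626882800368 3.400923480967511
[ 0.50647416 -0.02778407  1.78702661] 102.38908265609274 3.408505478819014Traceback (most recent call last):
  File "<stdin>", line 20, in <module>
    res = _minimize_neldermead(fun, x0, args, callback, bounds=bounds,
                               **options)
    fxe = func(xe)
    fx = function(np.copy(x), *(wrapper_args + args))
  File "<stdin>", line 15, in cost
  File "fit.py", line 5, in box_mask
    q=np.array([proj(n,np.array([cx,cy,0])+a*hx*ex+b*hy*ey+np.array([0,0,z])) for a in(-1,1) for b in(-1,1) for z in(z0,z1)])
                ~~~~^^^^^^^^^^^^^^^^^^^^^^^^^^^^^^^^^^^^^^^^^^^^^^^^^^^^^^^^^
  File "h.py", line 9, in proj
    c=camera_info(n);K=np.array(c["intrinsics"]);T=np.linalg.inv(np.array(c["world_from_camera"]))
ValueError: time passes only in moves, steps and waits
```

```bash
sed -i 's/^from plant import \*/from plant import *\nimport plant,functools\ncamera_info=functools.lru_cache(plant.camera_info)/' h.py
python3 - <<'E'
from h import *
rep([.4840,.0737,.13],12.5)
E
```

```text
t 5.1 pos [0.5383 0.2264 0.1055] F [ 0.1  0.2 -2.1] w 16.9 yawY 10.51 tilt [0.0021 0.0006] j6 0.09
tool delta mm [-140.2  -81.2  -24.7]
turn z -0.0347
```

Emit:
step_arm(moves=[[0,0,-0.012,0,0,-0.035,0],[0,0,-0.012,0,0,0,0],[-0.0275,-0.0172,0,0,0,0,0],[-0.0275,-0.0172,0,0,0,0,0],[-0.0275,-0.0172,0,0,0,0,0],[-0.0275,-0.0172,0,0,0,0,0],[-0.0275,-0.0172,0,0,0,0,0],[0,0,0,0,0,0,0]])

```text
time: 5.9
tool_pos: [0.482, 0.0709, 0.1273]
tool_rot: [-0.001, 0.627, 0.779, -0.001]
contact_force: [-0.5, 0.4, -1.6]
gripper_width: 0.197
```

Emit:
step_arm(moves=[[0,0,0,0,0,0,0],[0,0,0,0,0,0,0]])

```text
time: 6.1
tool_pos: [0.4837, 0.0739, 0.1281]
tool_rot: [-0.0, 0.626, 0.78, 0.0]
contact_force: [0.1, 0.6, -0.5]
gripper_width: 0.197
```

Run:
```python
from h import *
rep([.4840,.0737,.0417],12.5)
```

```text
t 6.1 pos [0.4837 0.0739 0.1281] F [ 0.1  0.6 -0.5] w 16.8 yawY 12.53 tilt [-0.0004  0.0004] j6 -0.22
tool delta mm [-0.3  0.3 86.4]
turn z 0.0005
```

Emit:
step_arm(moves=[[0,0,0.025,0,0,0,0],[0,0,0.025,0,0,0,0],[0,0,0.02,0,0,0,0],[0,0,0.012,0,0,0,0],[0,0,0.004,0,0,0,0],[0,0,0,0,0,0,0],[0,0,0,0,0,0,0],[0,0,0,0,0,0,0]])

```text
time: 6.9
tool_pos: [0.4847, 0.0735, 0.0436]
tool_rot: [0.001, 0.626, 0.78, 0.001]
contact_force: [0.3, -0.7, -2.8]
gripper_width: 0.195
```

Run:
```python
from h import *
rep([.4840,.0737,.0417],12.5)
p,d=grab_frame('side');cv2.imwrite("pics/s3f.png",p[:,:,::-1]);cv2.imwrite('pics/s3.png',cv2.resize(p[180:280,270:400,::-1],None,fx=6,fy=6,interpolation=cv2.INTER_CUBIC))
p,d=grab_frame('top');cv2.imwrite("pics/t3f.png",p[:,:,::-1]);np.save("pics/t3.npy",d);cv2.imwrite('pics/t3.png',cv2.resize(p[225:300,300:400,::-1],None,fx=8,fy=8,interpolation=cv2.INTER_CUBIC))
```

```text
t 6.9 pos [0.4847 0.0735 0.0436] F [ 0.3 -0.7 -2.8] w 16.6 yawY 12.52 tilt [0.0024 0.    ] j6 -0.22
tool delta mm [ 0.4 -0.7  1.9]
turn z 0.0004
```

View pics/s3.png

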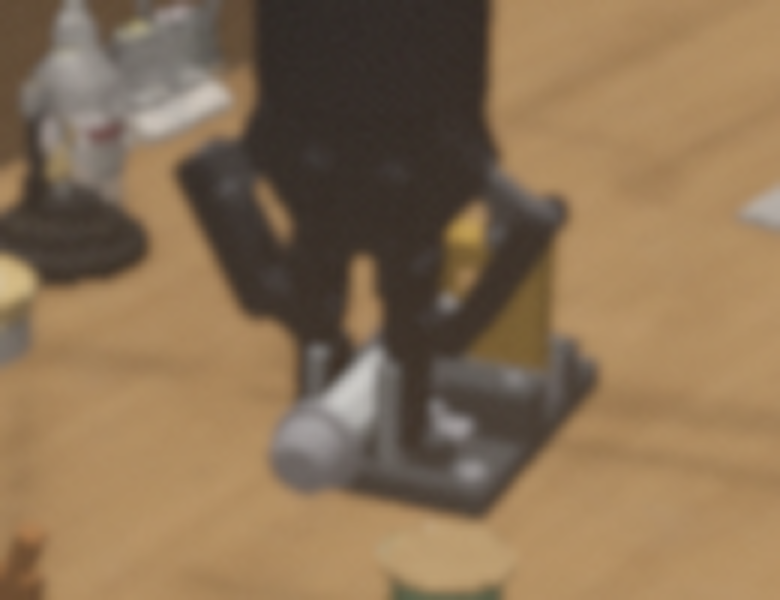

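View pics/t3.png

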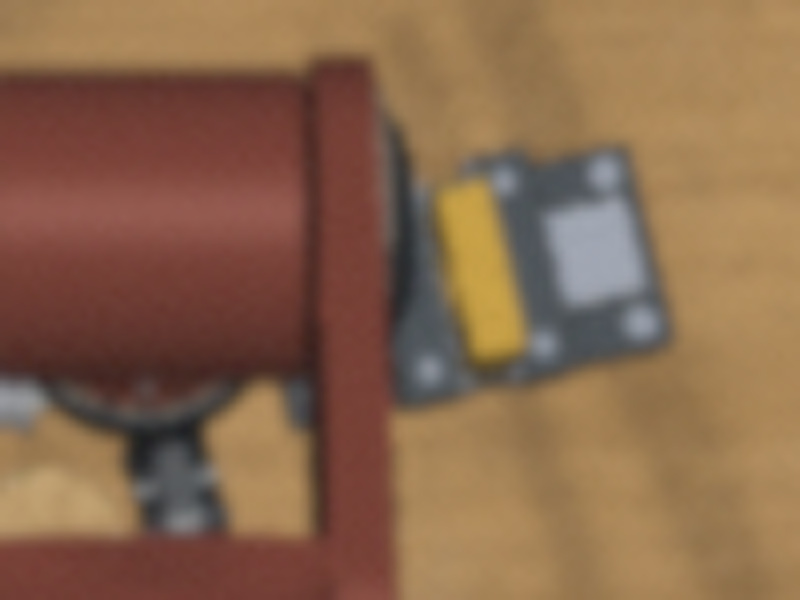

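Emit:
step_arm(moves=[[-0.005,0,0.001,0,0,0,0],[-0.008,0,0,0,0,0,0],[-0.005,0,0,0,0,0,0],[0,0,0,0,0,0,0],[0,0,0,0,0,0,0]])

```text
time: 7.5
tool_pos: [0.4876, 0.0556, 0.0413]
tool_rot: [-0.0, 0.626, 0.78, 0.0]
contact_force: [-0.0, 0.3, -1.4]
gripper_width: 0.194
```

Emit:
step_arm(moves=[[0,0,0,0,0,0,0]])

```text
time: 7.6
tool_pos: [0.4875, 0.0558, 0.0413]
tool_rot: [-0.0, 0.626, 0.78, 0.0]
contact_force: [0.4, -0.6, -1.1]
gripper_width: 0.198
```

```bash
cat >> h.py <<'E'
PC=np.array([.5065,-.0278]);PD=np.array([-.2164,.9763])
def pl():
    p,r,s=tp();q=p[:2]-PC;print("along",(q@PD*1000).round(1),"lat(tool y)",(q@np.array([PD[1],-PD[0]])*1000).round(1),"z",(p[2]*1000).round(1),"F along",np.round(s["contact_force"][:2]@PD,1),"lat",np.round(s["contact_force"][:2]@np.array([PD[1],-PD[0]]),1),"Fz",round(s["contact_force"][2],1),"T",np.round(s["ft_torque"],2))
E
python3 - <<'E'
from h import *
rep();pl()
p,d=grab_frame('side');cv2.imwrite('pics/s4.png',cv2.resize(p[180:280,270:400,::-1],None,fx=6,fy=6,interpolation=cv2.INTER_CUBIC))
E
```

```text
t 7.6 pos [0.4875 0.0558 0.0413] F [ 0.4 -0.6 -1.1] w 16.9 yawY 12.51 tilt [-0.0001  0.0001] j6 -0.26
along 85.8 lat(tool y) -0.5 z 41.3 F along -0.6 lat 0.3 Fz -1.1 T [-0.01 -0.03 -0.03]
```

Emit:
step_arm(moves=[[-0.003,0.0005,-0.0004,0,0,0,0],[-0.002,0,0,0,0,0,0],[0,0,0,0,0,0,0]])

```text
time: 7.95
tool_pos: [0.4893, 0.0509, 0.0418]
tool_rot: [0.0, 0.626, 0.78, 0.0]
contact_force: [-0.2, -0.2, -1.4]
gripper_width: 0.197
```

Emit:
step_arm(moves=[[-0.002,0,0,0,0,0,0],[0,0,0,0,0,0,0]])

```text
time: 8.15
tool_pos: [0.4896, 0.0489, 0.0417]
tool_rot: [0.0, 0.626, 0.78, -0.0]
contact_force: [-1.0, -0.2, 0.1]
gripper_width: 0.196
```

Emit:
step_arm(moves=[[-0.001,0,0,0,0,0,0],[0,0,0,0,0,0,0]])

```text
time: 8.35
tool_pos: [0.4898, 0.0481, 0.0417]
tool_rot: [0.0, 0.626, 0.78, 0.0]
contact_force: [-0.3, -0.0, -1.9]
gripper_width: 0.196
```

```bash
python3 -c "
from h import *
pl()"
```

```text
along 77.7 lat(tool y) 0.1 z 41.7 F along 0.0 lat -0.3 Fz -1.9 T [-0.   -0.03 -0.04]
```

Emit:
step_arm(moves=[[-0.001,0,0,0,0,0,0],[0,0,0,0,0,0,0]])

```text
time: 8.55
tool_pos: [0.49, 0.0471, 0.0417]
tool_rot: [0.0, 0.626, 0.78, 0.0]
contact_force: [0.5, 0.6, -1.7]
gripper_width: 0.198
```

Emit:
step_arm(moves=[[-0.001,0,0,0,0,0,0],[0,0,0,0,0,0,0]])

```text
time: 8.75
tool_pos: [0.4903, 0.0461, 0.0417]
tool_rot: [0.0, 0.626, 0.78, -0.0]
contact_force: [-0.3, 0.3, -1.0]
gripper_width: 0.196
```

Emit:
step_arm(moves=[[-0.001,0,0,0,0,0,0],[0,0,0,0,0,0,0]])

```text
time: 8.95
tool_pos: [0.4905, 0.0451, 0.0417]
tool_rot: [0.0, 0.626, 0.78, 0.0]
contact_force: [0.6, -0.0, -1.5]
gripper_width: 0.195
```

```bash
python3 -c "
from h import *
pl()"
```

```text
along 74.7 lat(tool y) 0.1 z 41.7 F along -0.2 lat 0.5 Fz -1.5 T [ 0.01 -0.08  0.03]
```

Still no contact, so it is entering. I'll continue gently.

Emit:
step_arm(moves=[[-0.001,0,0,0,0,0,0],[-0.001,0,0,0,0,0,0],[0,0,0,0,0,0,0]])

```text
time: 9.25
tool_pos: [0.4909, 0.0431, 0.0417]
tool_rot: [0.0, 0.626, 0.78, -0.0]
contact_force: [0.7, -0.2, -1.6]
gripper_width: 0.192
```

Emit:
step_arm(moves=[[-0.001,0,0,0,0,0,0],[-0.001,0,0,0,0,0,0],[0,0,0,0,0,0,0]])

```text
time: 9.55
tool_pos: [0.4913, 0.0412, 0.0417]
tool_rot: [0.0, 0.626, 0.78, -0.0]
contact_force: [-0.2, -0.4, -1.9]
gripper_width: 0.197
```

Emit:
step_arm(moves=[[-0.0015,0,0,0,0,0,0],[-0.0015,0,0,0,0,0,0],[0,0,0,0,0,0,0]])

```text
time: 9.85
tool_pos: [0.492, 0.0382, 0.0417]
tool_rot: [0.0, 0.626, 0.78, -0.0]
contact_force: [0.7, -0.3, -1.1]
gripper_width: 0.194
```

```bash
python3 -c "
from h import *
pl()"
```

```text
along 67.5 lat(tool y) 0.1 z 41.7 F along -0.4 lat 0.6 Fz -1.1 T [-0.04 -0.08  0.01]
```

Emit:
step_arm(moves=[[-0.002,0,0,0,0,0,0],[-0.002,0,0,0,0,0,0],[0,0,0,0,0,0,0]])

```text
time: 10.15
tool_pos: [0.4929, 0.0342, 0.0417]
tool_rot: [0.0, 0.626, 0.78, -0.0]
contact_force: [0.6, -0.5, -1.4]
gripper_width: 0.197
```

Emit:
step_arm(moves=[[-0.002,0,0,0,0,0,0],[-0.002,0,0,0,0,0,0],[0,0,0,0,0,0,0]])

```text
time: 10.45
tool_pos: [0.4938, 0.0303, 0.0417]
tool_rot: [0.0, 0.626, 0.78, -0.0]
contact_force: [0.5, 0.1, -1.6]
gripper_width: 0.193
```

Emit:
step_arm(moves=[[-0.002,0,0,0,0,0,0],[-0.002,0,0,0,0,0,0],[0,0,0,0,0,0,0]])

```text
time: 10.75
tool_pos: [0.4946, 0.0264, 0.0417]
tool_rot: [0.0, 0.626, 0.78, -0.0]
contact_force: [0.2, 0.2, -1.4]
gripper_width: 0.196
```

```bash
python3 -c "
from h import *
pl()"
```

```text
along 55.5 lat(tool y) 0.1 z 41.7 F along 0.2 lat 0.3 Fz -1.4 T [-0.06 -0.16  0.01]
```

Emit:
step_arm(moves=[[-0.002,0,0,0,0,0,0],[0,0,0,0,0,0,0]])

```text
time: 10.95
tool_pos: [0.495, 0.0245, 0.0417]
tool_rot: [0.0, 0.626, 0.78, -0.0]
contact_force: [0.8, -0.8, -1.4]
gripper_width: 0.198
```

Emit:
step_arm(moves=[[-0.001,0,0,0,0,0,0],[0,0,0,0,0,0,0]])

```text
time: 11.15
tool_pos: [0.4952, 0.0237, 0.0417]
tool_rot: [0.0, 0.626, 0.78, 0.0]
contact_force: [1.0, 0.9, -1.6]
gripper_width: 0.194
```

Emit:
step_arm(moves=[[-0.0007,0,0,0,0,0,0],[0,0,0,0,0,0,0]])

```text
time: 11.35
tool_pos: [0.4954, 0.023, 0.0417]
tool_rot: [0.0, 0.626, 0.78, 0.0]
contact_force: [0.1, 1.6, -1.8]
gripper_width: 0.198
```

Emit:
step_arm(moves=[[-0.0005,0,0,0,0,0,0],[0,0,0,0,0,0,0]])

```text
time: 11.55
tool_pos: [0.4955, 0.0225, 0.0417]
tool_rot: [0.0, 0.626, 0.78, 0.0]
contact_force: [0.7, 1.4, -2.2]
gripper_width: 0.196
```

```bash
python3 -c "
from h import *
pl()"
```

```text
along 51.5 lat(tool y) 0.1 z 41.7 F along 1.3 lat 1.0 Fz -2.2 T [ 0.14 -0.13  0.04]
```

Emit:
step_arm(moves=[[-0.0005,0,0,0,0,0,0],[0,0,0,0,0,0,0]])

```text
time: 11.75
tool_pos: [0.4956, 0.0221, 0.0417]
tool_rot: [0.0, 0.626, 0.78, 0.0]
contact_force: [0.7, 0.2, -1.4]
gripper_width: 0.198
```

Emit:
step_arm(moves=[[-0.0005,0,0,0,0,0,0],[0,0,0,0,0,0,0]])

```text
time: 11.95
tool_pos: [0.4957, 0.0215, 0.0417]
tool_rot: [0.0, 0.626, 0.78, 0.0]
contact_force: [0.8, 0.5, -1.0]
gripper_width: 0.197
```

Emit:
step_arm(moves=[[-0.0005,0,0,0,0,0,0],[0,0,0,0,0,0,0]])

```text
time: 12.15
tool_pos: [0.4958, 0.021, 0.0417]
tool_rot: [0.0, 0.626, 0.78, 0.0]
contact_force: [1.3, 0.0, -1.7]
gripper_width: 0.193
```

```bash
python3 -c "
from h import *
pl()"
```

```text
along 50.0 lat(tool y) 0.1 z 41.7 F along -0.3 lat 1.3 Fz -1.7 T [ 0.18 -0.15  0.06]
```

Emit:
step_arm(moves=[[-0.0005,0,0,0,0,0,0],[0,0,0,0,0,0,0]])

```text
time: 12.35
tool_pos: [0.4959, 0.0206, 0.0417]
tool_rot: [0.0, 0.626, 0.78, 0.0]
contact_force: [0.3, 0.8, -1.9]
gripper_width: 0.191
```

Emit:
step_arm(moves=[[-0.0005,0,0,0,0,0,0],[0,0,0,0,0,0,0]])

```text
time: 12.55
tool_pos: [0.496, 0.0201, 0.0417]
tool_rot: [0.0, 0.626, 0.78, 0.0]
contact_force: [0.6, 1.2, -1.6]
gripper_width: 0.196
```

Emit:
step_arm(moves=[[-0.0005,0,0,0,0,0,0],[0,0,0,0,0,0,0]])

```text
time: 12.75
tool_pos: [0.4961, 0.0196, 0.0417]
tool_rot: [0.0, 0.626, 0.78, 0.0]
contact_force: [0.8, 1.5, -0.6]
gripper_width: 0.197
```

Emit:
step_arm(moves=[[-0.0005,0,0,0,0,0,0],[0,0,0,0,0,0,0]])

```text
time: 12.95
tool_pos: [0.4962, 0.0194, 0.0417]
tool_rot: [-0.0, 0.626, 0.78, 0.0]
contact_force: [1.1, 3.6, -1.4]
gripper_width: 0.199
```

```bash
python3 -c "
from h import *
pl()"
```

```text
along 48.3 lat(tool y) 0.1 z 41.7 F along 3.3 lat 1.8 Fz -1.4 T [ 0.38 -0.18  0.  ]
```

Emit:
step_arm(moves=[[-0.0005,0,0,0,0,0,0],[0,0,0,0,0,0,0]])

```text
time: 13.15
tool_pos: [0.4962, 0.0194, 0.0417]
tool_rot: [-0.001, 0.626, 0.78, 0.001]
contact_force: [0.4, 4.9, -0.2]
gripper_width: 0.196
```

Emit:
step_arm(moves=[[-0.0003,0,0,0,0,0,0],[0,0,0,0,0,0,0],[0,0,0,0,0,0,0]])

```text
time: 13.45
tool_pos: [0.4961, 0.0194, 0.0417]
tool_rot: [-0.001, 0.626, 0.78, 0.001]
contact_force: [0.3, 5.9, 0.2]
gripper_width: 0.195
```

```bash
python3 -c "
from h import *
pl();rep()
p,d=grab_frame('side');cv2.imwrite('pics/s5.png',cv2.resize(p[180:280,270:400,::-1],None,fx=6,fy=6,interpolation=cv2.INTER_CUBIC))"
```

```text
along 48.3 lat(tool y) 0.1 z 41.7 F along 5.6 lat 1.6 Fz 0.2 T [ 0.91 -0.01 -0.01]
t 13.45 pos [0.4961 0.0194 0.0417] F [0.3 5.9 0.2] w 16.6 yawY 12.51 tilt [-0.0006  0.0021] j6 -0.33
```

View pics/s5.png

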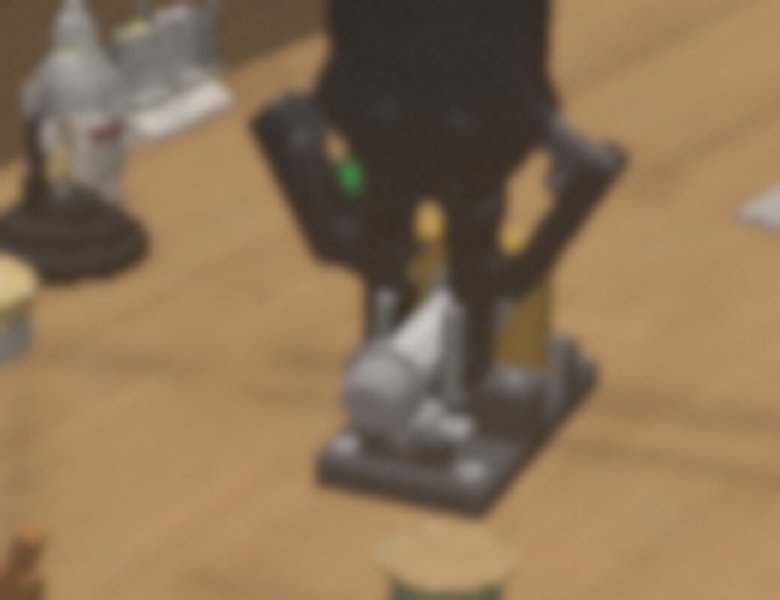

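The go end is home: it stopped hard at 48.3 mm against 49 mm expected, with about 6 N along the axis. The side view shows the gauge level, with its near collar at crop (390,390). I'll draw it out, lift over the plate, and gauge the no-go end from the other side.

Emit:
step_arm(moves=[[0.001,0,0,0,0,0,0],[0.003,0,0,0,0,0,0],[0.005,0,0,0,0,0,0],[0.007,0,0,0,0,0,0],[0.008,0,0,0,0,0,0],[0.008,0,0,0,0,0,0],[0.007,0,0,0,0,0,0],[0.005,0,0,0,0,0,0]])

```text
time: 14.3
tool_pos: [0.4863, 0.0622, 0.0415]
tool_rot: [-0.0, 0.626, 0.78, -0.0]
contact_force: [0.1, 0.5, -0.9]
gripper_width: 0.194
```

Emit:
step_arm(moves=[[0,0,0,0,0,0,0],[0,0,-0.02,0,0,0,0],[0,0,-0.03,0,0,0,0],[0,0,-0.02,0,0,0,0],[0,0,0,0,0,0,0],[0,0,0,0,0,0,0]])

```text
time: 14.9
tool_pos: [0.4868, 0.0612, 0.1115]
tool_rot: [0.0, 0.626, 0.78, 0.0]
contact_force: [-0.9, -0.4, -2.3]
gripper_width: 0.193
```

```bash
python3 -c "
from h import *
pl();rep()"
```

```text
along 91.2 lat(tool y) 0.1 z 111.5 F along -0.1 lat -1.0 Fz -2.3 T [-0.01  0.01 -0.01]
t 14.9 pos [0.4868 0.0612 0.1115] F [-0.9 -0.4 -2.3] w 16.5 yawY 12.51 tilt [ 0.0003 -0.0001] j6 -0.24
```

Emit:
step_arm(moves=[[-0.015,0,0,0,0,0,0],[-0.03,0,0,0,0,0,0],[-0.03,0,0,0,0,0,0],[-0.03,0,0,0,0,0,0],[-0.03,0,0,0,0,0,0],[-0.03,0,0,0,0,0,0],[-0.014,0,0,0,0,0,0],[0,0,0,0,0,0,0]])

```text
time: 15.7
tool_pos: [0.525, -0.1152, 0.1103]
tool_rot: [-0.001, 0.627, 0.779, -0.0]
contact_force: [-0.2, 0.1, -1.3]
gripper_width: 0.198
```

Emit:
step_arm(moves=[[0,0,0,0,0,0,0],[0,0,0,0,0,0,0]])

```text
time: 15.9
tool_pos: [0.5251, -0.1124, 0.111]
tool_rot: [-0.001, 0.625, 0.78, -0.0]
contact_force: [-0.5, -0.2, -1.6]
gripper_width: 0.194
```

```bash
python3 -c "
from h import *
pl();rep()
p,d=grab_frame('top');cv2.imwrite('pics/t6.png',cv2.resize(p[225:300,330:430,::-1],None,fx=8,fy=8,interpolation=cv2.INTER_CUBIC))
p,d=grab_frame('side');cv2.imwrite('pics/s6.png',cv2.resize(p[150:280,290:420,::-1],None,fx=4.6,fy=4.6,interpolation=cv2.INTER_CUBIC))"
```

```text
along -86.7 lat(tool y) -0.2 z 111.0 F along -0.1 lat -0.6 Fz -1.6 T [0.04 0.01 0.01]
t 15.9 pos [ 0.5251 -0.1124  0.111 ] F [-0.5 -0.2 -1.6] w 16.6 yawY 12.57 tilt [-0.0012  0.0008] j6 -0.57
```

View pics/t6.png

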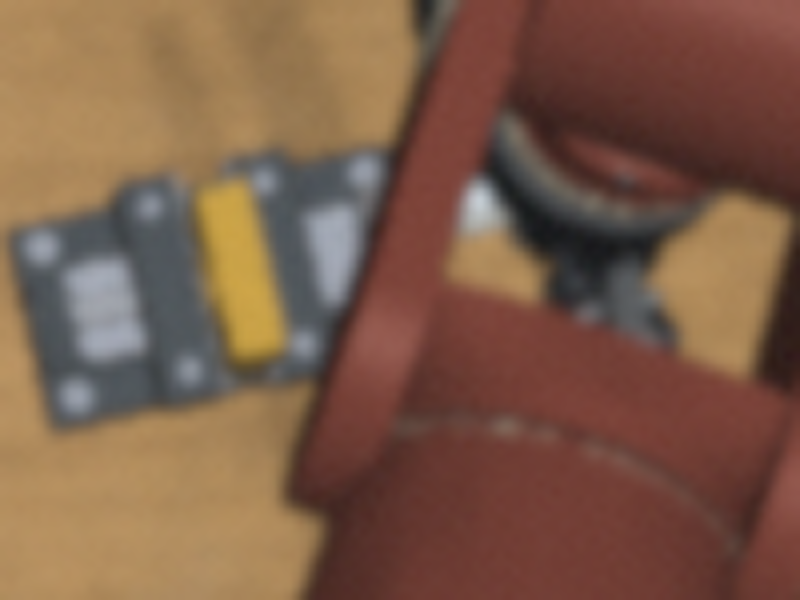

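View pics/s6.png

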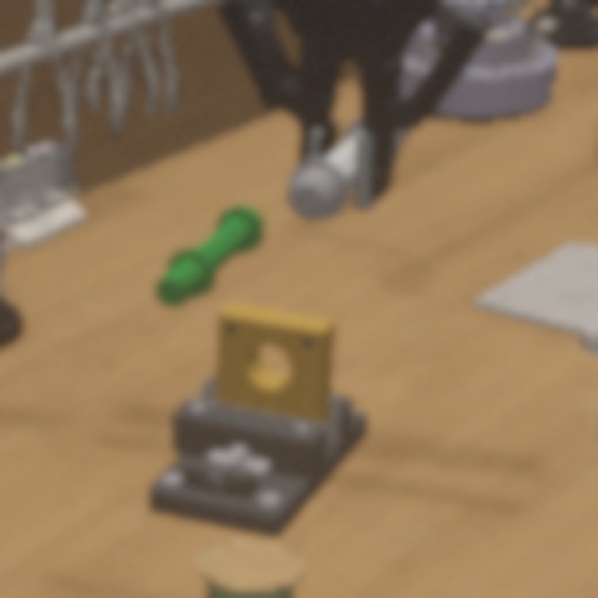

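The top crop shows the plate clear at (240,270). In the side crop the gauge hangs level at (330,185) behind the plate with the no-go end facing it, and the bore is at (270,367). Lowering now.

Emit:
step_arm(moves=[[0,0,0.02,0,0,0,0],[0,0,0.02,0,0,0,0],[0,0,0.018,0,0,0,0],[0,0,0.008,0,0,0,0],[0,0,0.004,0,0,0,0],[0,0,0,0,0,0,0],[0,0,0,0,0,0,0],[0,0,0,0,0,0,0]])

```text
time: 16.8
tool_pos: [0.5265, -0.1137, 0.0429]
tool_rot: [0.001, 0.626, 0.78, 0.0]
contact_force: [-0.0, 0.4, -2.1]
gripper_width: 0.194
```

Emit:
step_arm(moves=[[0.004,0,0,0,0,0,0],[0.004,0,0,0,0,0,0],[0,0,0,0,0,0,0],[0,0,0,0,0,0,0]])

```text
time: 17.2
tool_pos: [0.5239, -0.1054, 0.0418]
tool_rot: [0.0, 0.626, 0.78, -0.0]
contact_force: [-0.0, -0.2, -0.9]
gripper_width: 0.197
```

```bash
python3 -c "
from h import *
pl();rep()"
```

```text
along -79.6 lat(tool y) 0.2 z 41.8 F along -0.2 lat -0.0 Fz -0.9 T [0.02 0.05 0.  ]
t 17.2 pos [ 0.5239 -0.1054  0.0418] F [-0.  -0.2 -0.9] w 16.8 yawY 12.54 tilt [ 0.0001 -0.0001] j6 -0.56
```

Emit:
step_arm(moves=[[0.004,0,0,0,0,0,0],[0.004,0,0,0,0,0,0],[0.004,0,0,0,0,0,0],[0,0,0,0,0,0,0]])

```text
time: 17.6
tool_pos: [0.5211, -0.0933, 0.0416]
tool_rot: [-0.0, 0.626, 0.78, -0.0]
contact_force: [-0.6, 0.2, -1.6]
gripper_width: 0.198
```

Emit:
step_arm(moves=[[0.002,0,0,0,0,0,0],[0,0,0,0,0,0,0]])

```text
time: 17.8
tool_pos: [0.5209, -0.0918, 0.0417]
tool_rot: [0.0, 0.626, 0.78, 0.0]
contact_force: [-0.0, 1.1, -1.9]
gripper_width: 0.195
```

Emit:
step_arm(moves=[[0.0015,0,0,0,0,0,0],[0,0,0,0,0,0,0]])

```text
time: 18.0
tool_pos: [0.5205, -0.0904, 0.0417]
tool_rot: [-0.0, 0.626, 0.78, 0.0]
contact_force: [-0.5, 0.4, -1.8]
gripper_width: 0.193
```

Emit:
step_arm(moves=[[0.001,0,0,0,0,0,0],[0,0,0,0,0,0,0]])

```text
time: 18.2
tool_pos: [0.5203, -0.0895, 0.0417]
tool_rot: [-0.0, 0.626, 0.78, 0.0]
contact_force: [0.4, -0.4, -1.8]
gripper_width: 0.196
```

```bash
python3 -c "
from h import *
pl();rep()"
```

```text
along -63.2 lat(tool y) 0.1 z 41.7 F along -0.5 lat 0.3 Fz -1.8 T [-0.04 -0.04  0.02]
t 18.2 pos [ 0.5203 -0.0895  0.0417] F [ 0.4 -0.4 -1.8] w 16.7 yawY 12.52 tilt [-0.  0.] j6 -0.53
```

Emit:
step_arm(moves=[[0.001,0,0,0,0,0,0],[0,0,0,0,0,0,0]])

```text
time: 18.4
tool_pos: [0.5201, -0.0884, 0.0417]
tool_rot: [-0.0, 0.626, 0.78, 0.0]
contact_force: [0.2, 1.1, -1.6]
gripper_width: 0.193
```

Emit:
step_arm(moves=[[0.0007,0,0,0,0,0,0],[0,0,0,0,0,0,0]])

```text
time: 18.6
tool_pos: [0.52, -0.0878, 0.0417]
tool_rot: [0.0, 0.626, 0.78, -0.0]
contact_force: [-0.2, 0.1, -1.1]
gripper_width: 0.194
```

Emit:
step_arm(moves=[[0.0005,0,0,0,0,0,0],[0,0,0,0,0,0,0]])

```text
time: 18.8
tool_pos: [0.52, -0.0875, 0.0418]
tool_rot: [0.0, 0.626, 0.78, -0.0]
contact_force: [0.5, -0.5, -1.5]
gripper_width: 0.202
```

Emit:
step_arm(moves=[[0.0005,0,0,0,0,0,0],[0,0,0,0,0,0,0]])

```text
time: 19.0
tool_pos: [0.52, -0.0872, 0.0419]
tool_rot: [0.001, 0.626, 0.78, -0.0]
contact_force: [-0.2, -2.5, -1.2]
gripper_width: 0.195
```

```bash
python3 -c "
from h import *
pl();rep()"
```

```text
along -60.9 lat(tool y) 0.3 z 41.9 F along -2.4 lat -0.7 Fz -1.2 T [-0.36 -0.08 -0.01]
t 19.0 pos [ 0.52   -0.0872  0.0419] F [-0.2 -2.5 -1.2] w 16.7 yawY 12.52 tilt [ 0.0007 -0.0009] j6 -0.53
```

Emit:
step_arm(moves=[[0,0.0004,-0.0003,0,0,0,0],[0,0,0,0,0,0,0]])

```text
time: 19.2
tool_pos: [0.5202, -0.087, 0.042]
tool_rot: [0.0, 0.626, 0.78, -0.0]
contact_force: [1.3, -2.3, -1.9]
gripper_width: 0.2
```

Emit:
step_arm(moves=[[0.0004,0,0,0,0,0,0],[0,0,0,0,0,0,0]])

```text
time: 19.4
tool_pos: [0.5202, -0.0868, 0.0421]
tool_rot: [0.001, 0.626, 0.78, -0.0]
contact_force: [0.7, -3.9, -2.0]
gripper_width: 0.194
```

```bash
python3 -c "
from h import *
pl();rep()"
```

```text
along -60.6 lat(tool y) 0.6 z 42.1 F along -3.9 lat -0.2 Fz -2.0 T [-0.71 -0.21  0.05]
t 19.4 pos [ 0.5202 -0.0868  0.0421] F [ 0.7 -3.9 -2. ] w 16.5 yawY 12.53 tilt [ 0.0005 -0.0011] j6 -0.52
```

Emit:
step_arm(moves=[[0,0,-0.0005,0,0,0,0],[0,0,0,0,0,0,0]])

```text
time: 19.6
tool_pos: [0.5202, -0.0868, 0.0424]
tool_rot: [0.001, 0.626, 0.78, -0.0]
contact_force: [1.5, -4.9, -4.1]
gripper_width: 0.197
```

```bash
python3 -c "
from h import *
pl()"
```

```text
along -60.6 lat(tool y) 0.6 z 42.4 F along -5.1 lat 0.4 Fz -4.1 T [-0.88 -0.3  -0.03]
```

Emit:
step_arm(moves=[[0,0.0005,0,0,0,0,0],[0,0,0,0,0,0,0]])

```text
time: 19.8
tool_pos: [0.5204, -0.0866, 0.0423]
tool_rot: [0.0, 0.626, 0.78, -0.0]
contact_force: [1.7, -4.3, -3.6]
gripper_width: 0.193
```

```bash
python3 -c "
from h import *
pl()"
```

```text
along -60.4 lat(tool y) 0.8 z 42.3 F along -4.6 lat 0.8 Fz -3.6 T [-0.83 -0.18  0.06]
```

Emit:
step_arm(moves=[[0,0.0004,0.0005,0,0,0,0],[0,0,0,0,0,0,0]])

```text
time: 20.0
tool_pos: [0.5207, -0.0864, 0.0419]
tool_rot: [-0.0, 0.626, 0.78, -0.0]
contact_force: [0.2, -5.6, -1.7]
gripper_width: 0.199
```

```bash
python3 -c "
from h import *
pl()"
```

```text
along -60.3 lat(tool y) 1.2 z 41.9 F along -5.5 lat -1.0 Fz -1.7 T [-0.75  0.01  0.04]
```

Emit:
step_arm(moves=[[0.0004,0,0,0,0,0,0],[0,0,0,0,0,0,0]])

```text
time: 20.2
tool_pos: [0.5207, -0.0863, 0.042]
tool_rot: [0.0, 0.626, 0.78, -0.001]
contact_force: [-0.2, -6.1, -2.0]
gripper_width: 0.194
```

```bash
python3 -c "
from h import *
pl();rep()"
```

```text
along -60.2 lat(tool y) 1.2 z 42.0 F along -5.9 lat -1.6 Fz -2.0 T [-1.05 -0.06  0.07]
t 20.2 pos [ 0.5207 -0.0863  0.042 ] F [-0.2 -6.1 -2. ] w 16.6 yawY 12.54 tilt [-0.0003 -0.0012] j6 -0.52
```

Emit:
step_arm(moves=[[0,-0.0003,0,0,0,0,0],[0,0,0,0,0,0,0]])

```text
time: 20.4
tool_pos: [0.5207, -0.0863, 0.0421]
tool_rot: [0.0, 0.626, 0.78, -0.0]
contact_force: [0.5, -5.7, -3.2]
gripper_width: 0.192
```

Emit:
step_arm(moves=[[0.0003,0,0,0,0,0,0],[0,0,0,0,0,0,0]])

```text
time: 20.6
tool_pos: [0.5207, -0.0863, 0.0421]
tool_rot: [0.001, 0.626, 0.78, -0.0]
contact_force: [0.2, -7.8, -2.8]
gripper_width: 0.196
```

```bash
python3 -c "
from h import *
pl();rep()"
```

```text
along -60.2 lat(tool y) 1.2 z 42.1 F along -7.6 lat -1.5 Fz -2.8 T [-1.09 -0.12  0.1 ]
t 20.6 pos [ 0.5207 -0.0863  0.0421] F [ 0.2 -7.8 -2.8] w 16.7 yawY 12.53 tilt [ 0.0005 -0.0017] j6 -0.52
```

It is stopped: force rises with no advance, and it is wedged laterally. Holding it pressed.

Emit:
step_arm(moves=[[0,0,0.0002,0,0,0,0],[0,0,0,0,0,0,0],[0,0,0,0,0,0,0],[0,0,0,0,0,0,0],[0,0,0,0,0,0,0],[0,0,0,0,0,0,0],[0,0,0,0,0,0,0],[0,0,0,0,0,0,0]])

```text
time: 21.4
tool_pos: [0.5207, -0.0863, 0.0421]
tool_rot: [0.001, 0.626, 0.78, -0.0]
contact_force: [0.4, -7.2, -2.6]
gripper_width: 0.194
```

Emit:
step_arm(moves=[[0,0,0,0,0,0,0],[0,0,0,0,0,0,0],[0,0,0,0,0,0,0],[0,0,0,0,0,0,0],[0,0,0,0,0,0,0],[0,0,0,0,0,0,0]])

```text
time: 22.0
tool_pos: [0.5207, -0.0863, 0.042]
tool_rot: [0.001, 0.626, 0.78, -0.0]
contact_force: [-0.0, -7.5, -1.8]
gripper_width: 0.195
```

```bash
python3 -c "
from h import *
pl();rep()
p,d=grab_frame('side');cv2.imwrite('pics/s7.png',cv2.resize(p[150:280,290:420,::-1],None,fx=4.6,fy=4.6,interpolation=cv2.INTER_CUBIC))"
```

```text
along -60.2 lat(tool y) 1.2 z 42.0 F along -7.3 lat -1.6 Fz -1.8 T [-1.05 -0.07  0.06]
t 22.0 pos [ 0.5207 -0.0863  0.042 ] F [-0.  -7.5 -1.8] w 16.6 yawY 12.53 tilt [ 0.0005 -0.0016] j6 -0.52
```

View pics/s7.png

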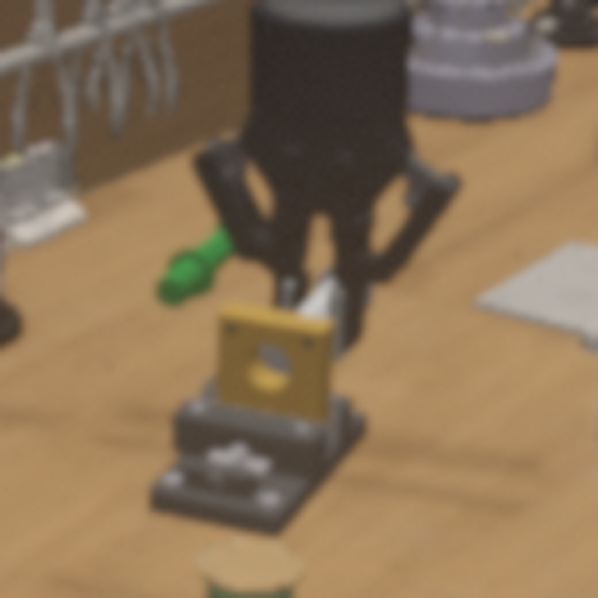

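The side view shows the gauge level and square behind the plate, with only its grey nose visible in the bore at (272,358). It held still for 1.4 s at about 7.5 N, so the no-go is confirmed. I'll withdraw and return it.

Emit:
step_arm(moves=[[-0.001,0,0,0,0,0,0],[-0.004,0,0,0,0,0,0],[-0.008,0,0,0,0,0,0],[-0.008,0,0,0,0,0,0],[-0.004,0,0,0,0,0,0],[0,0,0,0,0,0,0],[0,0,-0.025,0,0,0,0],[0,0,-0.03,0,0,0,0]])

```text
time: 22.85
tool_pos: [0.5242, -0.1093, 0.0954]
tool_rot: [-0.002, 0.626, 0.78, -0.001]
contact_force: [0.3, -1.0, -0.7]
gripper_width: 0.193
```

Emit:
step_arm(moves=[[0,0,-0.025,0,0,0,0],[0,0,0,0,0,0,0],[0,0,0,0,0,0,0]])

```text
time: 23.15
tool_pos: [0.526, -0.1099, 0.1217]
tool_rot: [0.0, 0.626, 0.78, 0.0]
contact_force: [-0.2, 0.1, -2.0]
gripper_width: 0.196
```

```bash
python3 -c "
from h import *
pl();rep([.538,.2264,.125],10.51)"
```

```text
along -84.4 lat(tool y) 1.2 z 121.7 F along 0.1 lat -0.2 Fz -2.0 T [ 0.03  0.   -0.04]
t 23.15 pos [ 0.526  -0.1099  0.1217] F [-0.2  0.1 -2. ] w 16.8 yawY 12.52 tilt [0.0006 0.    ] j6 -0.56
tool delta mm [325.7  84.7  -3.3]
turn z 0.0351
```

Emit:
step_arm(moves=[[0.02,0.005,0,0,0,0,0],[0.035,0.009,-0.001,0,0,0,0],[0.04,0.0105,-0.001,0,0,0,0],[0.04,0.0105,-0.001,0,0,0,0],[0.04,0.0105,0,0,0,0,0],[0.04,0.0105,0,0,0,0,0],[0.04,0.0105,0,0,0,0,0],[0.035,0.009,0,0,0,0,0]])

```text
time: 23.95
tool_pos: [0.5349, 0.1913, 0.122]
tool_rot: [-0.001, 0.626, 0.78, -0.002]
contact_force: [0.2, 0.1, -1.6]
gripper_width: 0.196
```

Emit:
step_arm(moves=[[0.025,0.0065,0,0,0,0,0],[0.0107,0.0027,0,0,0,0,0],[0,0,0,0,0,0.035,0],[0,0,0,0,0,0,0],[0,0,0,0,0,0,0]])

```text
time: 24.45
tool_pos: [0.5374, 0.2255, 0.1235]
tool_rot: [-0.001, 0.639, 0.769, -0.001]
contact_force: [0.3, 0.2, -1.8]
gripper_width: 0.201
```

```bash
python3 -c "
from h import *
rep([.538,.2264,.075],10.51)"
```

```text
t 24.45 pos [0.5374 0.2255 0.1235] F [ 0.3  0.2 -1.8] w 17.2 yawY 10.51 tilt [-0.002  -0.0008] j6 0.09
tool delta mm [ 0.8  0.9 48.5]
turn z -0.0
```

Emit:
step_arm(moves=[[0,0,0.02,0,0,0,0],[0,0,0.02,0,0,0,0],[0,0,0.008,0,0,0,0],[0,0,0,0,0,0,0],[0,0,0,0,0,0,0],[0,0,0,0,0,0,0]])

```text
time: 25.05
tool_pos: [0.5389, 0.2264, 0.0782]
tool_rot: [0.001, 0.639, 0.769, 0.001]
contact_force: [0.8, 0.3, -0.5]
gripper_width: 0.198
```

```bash
python3 -c "
from h import *
rep([.538,.2264,.0247],10.51)"
```

```text
t 25.05 pos [0.5389 0.2264 0.0782] F [ 0.8  0.3 -0.5] w 16.9 yawY 10.5 tilt [0.0021 0.0006] j6 0.09
tool delta mm [ 0.1 -1.  53.5]
turn z -0.0001
```

Emit:
step_arm(moves=[[0,0,0.01,0,0,0,0],[0,0,0.01,0,0,0,0],[0,0,0.005,0,0,0,0],[0,0,0,0,0,0,0],[0,0,0,0,0,0,0],[0,0,0,0,0,0,0]])

```text
time: 25.65
tool_pos: [0.5383, 0.2264, 0.0521]
tool_rot: [0.0, 0.639, 0.769, 0.0]
contact_force: [-0.0, -0.6, -1.4]
gripper_width: 0.196
```

```bash
python3 -c "
from h import *
rep([.538,.2264,.0247],10.51)
p,d=grab_frame('side');cv2.imwrite('pics/s8.png',cv2.resize(p[220:320,210:310,::-1],None,fx=6,fy=6,interpolation=cv2.INTER_CUBIC))"
```

```text
t 25.65 pos [0.5383 0.2264 0.0521] F [-0.  -0.6 -1.4] w 16.7 yawY 10.52 tilt [0.0005 0.0001] j6 0.09
tool delta mm [ 0.  -0.3 27.4]
turn z 0.0001
```

View pics/s8.png

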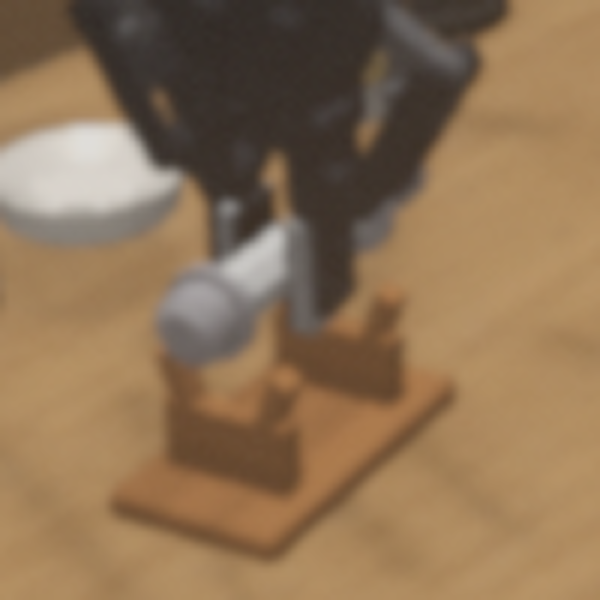

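The gauge is level above the cradle, with its no-go collar at (210,305), just outside the near saddle. I'll lower in small steps and watch the force.

Emit:
step_arm(moves=[[0,-0.0003,0.004,0,0,0,0],[0,0,0.002,0,0,0,0],[0,0,0,0,0,0,0]])

```text
time: 26.0
tool_pos: [0.5373, 0.2262, 0.0453]
tool_rot: [-0.0, 0.639, 0.769, -0.0]
contact_force: [-0.0, -0.4, -1.5]
gripper_width: 0.19
```

Emit:
step_arm(moves=[[0,0,0.002,0,0,0,0],[0,0,0,0,0,0,0]])

```text
time: 26.2
tool_pos: [0.5375, 0.2263, 0.0435]
tool_rot: [-0.0, 0.639, 0.769, -0.0]
contact_force: [-0.7, -0.6, -1.6]
gripper_width: 0.187
```

Emit:
step_arm(moves=[[0,0,0.002,0,0,0,0],[0,0,0,0,0,0,0]])

```text
time: 26.4
tool_pos: [0.5375, 0.2262, 0.0415]
tool_rot: [-0.0, 0.639, 0.769, -0.0]
contact_force: [-0.4, -0.4, -1.1]
gripper_width: 0.195
```

Emit:
step_arm(moves=[[0,0,0.003,0,0,0,0],[0,0,0,0,0,0,0]])

```text
time: 26.6
tool_pos: [0.5374, 0.2262, 0.0383]
tool_rot: [-0.0, 0.639, 0.769, -0.0]
contact_force: [-0.7, 0.2, -2.2]
gripper_width: 0.193
```

Emit:
step_arm(moves=[[0,0.0005,0.004,0,0,0,0],[0,0,0.002,0,0,0,0],[0,0,0,0,0,0,0]])

```text
time: 26.9
tool_pos: [0.5378, 0.2263, 0.0322]
tool_rot: [-0.0, 0.639, 0.769, -0.0]
contact_force: [-0.4, -0.3, -2.0]
gripper_width: 0.199
```

Emit:
step_arm(moves=[[0,0,0.003,0,0,0,0],[0,0,0.002,0,0,0,0],[0,0,0,0,0,0,0]])

```text
time: 27.2
tool_pos: [0.5379, 0.2263, 0.0273]
tool_rot: [-0.0, 0.639, 0.769, -0.0]
contact_force: [0.3, 0.7, -1.4]
gripper_width: 0.199
```

Emit:
step_arm(moves=[[0,0,0.0015,0,0,0,0],[0,0,0,0,0,0,0]])

```text
time: 27.4
tool_pos: [0.5381, 0.2263, 0.0261]
tool_rot: [-0.0, 0.639, 0.769, -0.0]
contact_force: [-0.5, -0.3, -1.4]
gripper_width: 0.197
```

```bash
python3 -c "
from h import *
rep([.538,.2264,.0247],10.51)"
```

```text
t 27.4 pos [0.5381 0.2263 0.0261] F [-0.5 -0.3 -1.4] w 16.8 yawY 10.51 tilt [-0.0003 -0.0001] j6 0.09
tool delta mm [ 0.1 -0.1  1.4]
turn z 0.0
```

Emit:
step_arm(moves=[[0,0,0.0008,0,0,0,0],[0,0,0,0,0,0,0]])

```text
time: 27.6
tool_pos: [0.5382, 0.2264, 0.0255]
tool_rot: [-0.0, 0.639, 0.769, -0.0]
contact_force: [0.5, 0.4, -0.8]
gripper_width: 0.195
```

Emit:
step_arm(moves=[[0,0,0.0006,0,0,0,0],[0,0,0,0,0,0,0]])

```text
time: 27.8
tool_pos: [0.5382, 0.2264, 0.0249]
tool_rot: [0.0, 0.639, 0.769, -0.0]
contact_force: [-0.6, -0.3, -1.1]
gripper_width: 0.194
```

Emit:
step_arm(moves=[[0,0,0.0003,0,0,0,0],[0,0,0,0,0,0,0]])

```text
time: 28.0
tool_pos: [0.5382, 0.2264, 0.0247]
tool_rot: [-0.0, 0.639, 0.769, 0.0]
contact_force: [0.7, -0.3, -0.4]
gripper_width: 0.191
```

Emit:
step_arm(moves=[[0,0,0.0003,0,0,0,0],[0,0,0,0,0,0,0],[0,0,0,0,0,0,0.022],[0,0,0,0,0,0,0.03],[0,0,0,0,0,0,0.045],[0,0,0,0,0,0,0.06],[0,0,0,0,0,0,0.06],[0,0,0,0,0,0,0.06]])

```text
time: 28.8
tool_pos: [0.5382, 0.2264, 0.0243]
tool_rot: [0.0, 0.639, 0.769, -0.0]
contact_force: [1.2, -0.2, 1.3]
gripper_width: 0.703
```

Emit:
step_arm(moves=[[0,0,-0.01,0,0,0,0.06],[0,0,-0.03,0,0,0,0.06],[0,0,-0.04,0,0,0,0.06],[0,0,-0.04,0,0,0,0.06],[0,0,-0.02,0,0,0,0.06],[0,0,0,0,0,0,0.06],[0,0,0,0,0,0,0.06]])

```text
time: 29.5
tool_pos: [0.5382, 0.2264, 0.1648]
tool_rot: [0.0, 0.639, 0.769, 0.0]
contact_force: [-0.5, 1.2, -1.1]
gripper_width: 0.705
```

Run:
```python
from h import *
rep()
p,d=grab_frame('side');cv2.imwrite('pics/s9.png',cv2.resize(p[200:320,210:380,::-1],None,fx=4.6,fy=4.6,interpolation=cv2.INTER_CUBIC))
for r in cut_out('side','gauge')[:2]:
    P,u,v=pts('side',d,r['mask'])
    if np.median(P[:,1])<0.1: continue
    k=(P[:,2]>.035)&(P[:,2]<.075);P=P[k]
    g=np.array([.538,.2255]);dr=np.array([.182,-.983]);nn=np.array([.983,.182])
    t=(P[:,:2]-g)@dr;s=(P[:,:2]-g)@nn
    for a in np.arange(-.07,.08,.01):
        k=(t>a)&(t<=a+.01)
        if k.sum(): print(round(a,3),k.sum(),'s',np.percentile(s[k],[2,50,98]).round(4),'z',np.percentile(P[k,2],[50,98]).round(4))
```

```text
t 29.5 pos [0.5382 0.2264 0.1648] F [-0.5  1.2 -1.1] w 60.2 yawY 10.52 tilt [0.0009 0.0002] j6 0.09
-0.06 102 s [-0.011  -0.003   0.0077] z [0.0476 0.056 ]
-0.05 84 s [-0.0138 -0.008   0.0107] z [0.0528 0.059 ]
-0.04 19 s [-0.0142 -0.0086  0.0035] z [0.0533 0.0596]
-0.03 29 s [-0.009  -0.0053  0.0028] z [0.0516 0.0546]
-0.02 32 s [-0.0095 -0.0056  0.0033] z [0.0512 0.0541]
-0.01 37 s [-0.0102 -0.0068  0.0026] z [0.0512 0.0545]
0.0 34 s [-0.0093 -0.0064  0.004 ] z [0.0504 0.054 ]
0.01 37 s [-0.0093 -0.0049  0.0038] z [0.0508 0.0546]
0.02 35 s [-0.0169 -0.0058  0.0032] z [0.0505 0.0542]
0.03 72 s [-0.0127 -0.0042  0.0121] z [0.0532 0.0592]
0.04 15 s [-0.0106 -0.0067  0.0029] z [0.0532 0.0557]
0.05 33 s [-0.0104 -0.0062  0.0038] z [0.0518 0.0548]
0.06 25 s [-0.0092 -0.0058  0.0048] z [0.0523 0.0548]
```

View pics/s9.png

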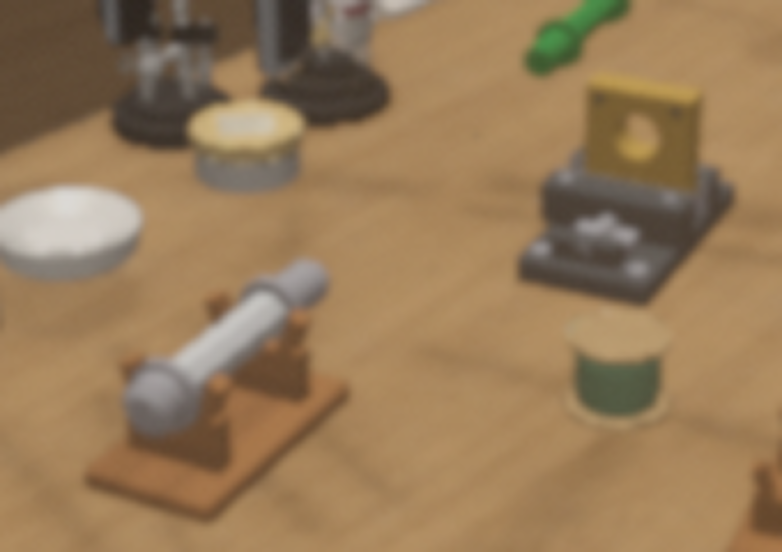

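The gauge lies level in its cradle, collars outside both saddles, at the same heights as before. The gripper is clear and the other things are undisturbed.

```bash
python3 -c "
from plant import *
print(job_done())"
```

```text
the job is handed in; nothing more can be done
None
```

The bore checks good: the go end went fully home, and the no-go end stopped at its tapered nose. The gauge is back in the larger cradle, and I handed the job in at about 29.6 s of the 72 s allowed.

- **Go end:** it slid in freely until the collar stopped hard against the plate, with about 6 N along the axis. The gauge's centre read 48.3 mm from the vice's middle, against the 49 mm expected.
- **No-go end:** I pressed it into the other side of the same bore at about 7.5 N and held it for 1.4 s without any advance. It first touched slightly off centre, so I shifted it by under 1 mm until it sat in the mouth. It read 60.2 mm, against the 59 mm expected. Allowing for the 0.7 mm offset seen on the go end, that is about 3.5 mm deep rather than the nominal 4. I did not resolve that last 0.5 mm; it may be measuring error or a slight slip in the grip.
- **Final look:** the side view shows the gauge seated level with its collars outside both saddles, at the same heights as before. The gripper is clear, and nothing else in view had been moved.

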